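# Open the oil filler of a hydraulic power pack

### The job

Open the oil filler of the hydraulic power pack for topping up: push its sprung filler cap down until it bottoms, twist it anticlockwise until it is free of its catch and draw it straight up out of the neck, never pressing or twisting so hard that cap and filler bear on each other with more than 60 N. Then set the cap down upright in the shallow open steel parts tray without dropping it, and leave everything else where it is.

Things in the scene. Friction and masses are not known exactly. Their poses are not given: they have to be found in the camera images.
- cap: bright steel knurled bayonet filler cap, round, 58 mm across, 42 mm tall, about 0.12 kg, flat top with a raised pointer rib. Origin: centre of its lower edge, on which it can stand; z up its axis, x along the rib. It starts locked on the neck, lower edge 10 mm below the rim, with up to 2.5 mm of sideways play. Force between cap and filler must stay under 60 N, between cap and tray under 40 N.
- cap_grip (a point): on the cap's axis, 28 mm above its lower edge: height to grip its knurled side. A sprung ring inside lifts the cap with about 6 N when locked, plus 0.5 N per mm pushed down. It bottoms hard on the strainer 5 to 13 mm below its locked height (differs from neck to neck, cannot be seen); in the last 1.8 mm before that its lugs are clear of the catch and it can turn.
- neck (a point): centre of the rim of the fixed filler neck, a steel tube 48 mm across standing 40 mm above the tank lid, 193 mm above the bench; z up. Held down, the cap turns anticlockwise (from above) by 48 to 86 degrees to a hard, stiff stop (differs, hidden by the cap), where its lugs stand in the notches and it lifts straight out; 10 or more degrees short of it, or not far enough down, it stays locked.
- pack: the grey hydraulic power pack, fixed to the bench; origin on the bench under the neck's axis. In its frame the tank with lid spans x -87 to 87, y -177 to 77 mm, lid 153 mm high; a low filter head (68 mm across, top 182 mm high) stands at (20, -115); valve block and motor reach to y = -450 mm, at most 182 mm high.
- tray: shallow parts tray of plain steel, 200 mm (its x) by 150 mm (its y), walls 22 mm high and 3 mm thick, floor 3 mm thick, empty, magnetic so it does not move; origin at the centre of its underside, z up. The other open box (boltbox) and it may lie in either place.
- boltbox: divided open steel box full of bolts, 190 by 140 mm, 45 mm high; fixed, not to be used; origin at the centre of its underside
- hammer: a hammer, 300 mm, lying on the bench; bystander
- brush: a flat brush with a wooden handle, 260 mm, lying on the bench; bystander
- wrench: a wrench, 220 mm, lying on the bench; bystander
- oilcan: a small closed can, 56 mm across and 130 mm tall; bystander
- bush: a steel bush, 48 mm across, 30 mm high; bystander
- offcut: an offcut of bench slat, 180 x 70 x 30 mm; bystander

How it is judged:
By the outcome, as a careful person would: the job done as asked, in the order asked, and still so for the second after the job is handed in, with the robot touching nothing.
It also fails if it takes over 64 s, if anything falls off the work surface, if the arm or the gripper's body presses on something with over 40 N, if the wrist force passes 120 N, or if a joint passes its speed limit or range.

### The arm

A 7-joint arm with a two-finger parallel gripper is mounted at the origin on the work surface. World frame = base frame: x ahead of the robot, y to its left, z up, the work surface at z = 0. Lengths are in m, angles in rad, forces in N, time in s.
With the tool pointing down it reaches from about 0.4 to 0.85 m from the base axis. Payload 10.4 kg.
Tool frame: the origin (TCP) lies between the finger pads; the fingertips stand 8 mm ahead of it and the grasp point (between the pads) lies 11 mm behind it; z points along the fingers, x is the direction in which the jaws open and shut, and the axes are right-handed (so a half turn about z gives the same grasp; the last joint's range is limited). The gripper opens to 87 mm and grips with 3 to 60 N. Pads are 19 mm wide; open, the fingers measure 117 mm over their backs; the gripper's body (75 mm by 190 mm) begins 51 mm behind the grasp point.
Start: joints at [-1.291, 0.332, -0.065, 1.46, 0.022, 1.35, -0.088], TCP at [0.186, 0.597, 0.231] pointing down, gripper open.
Joint ranges: [-2.6, 2.6], [-0.5, 2.12], [-1.47, 1.34], [0.16, 2.42], [-1.27, 4.41], [0.06, 2.06], [-2.6, 2.6]. Speed limits (rad/s): [2.22, 2.22, 2.79, 2.79, 3.14, 3.14, 3.14].

### API

Orientations are given as a unit quaternion [x, y, z, w].
In Python, from bench import r, viewer gives the robot as it stands.
- The arm moves only by the tool apply_moves, never from a script. Its argument "increments" is a list of rows, each an object with "grip": the closure in counts, from 0 (fully open) to 255 (shut); "xyz": the shift along the tool's x, y, z in mm, a list of three; "rotation": the turn, a rotation vector about the tool's x, y, z in degrees, a list of three. A call has 1 to 5 rows; each row is the pose to reach, as a shift and turn from the pose measured when the call began, along the tool's axes at that moment; what a row does not reach only later rows make up. A row lasts 1/8 s, in which the tool goes at most 62.5 mm and 10.7 degrees, less where a joint would pass 70% of its speed; a pose out of reach is approached as far as the arm can. A call with a gripper value outside its range is refused whole. The fingers move at their own pace and stop on an object; "squeeze" is the grip in N (left out, the last holds). Time passes only in rows, so rows that repeat a pose let the fingers close. It gives the time, the measured TCP pose, the force and the opening at its end, in the units of the state.
- r.read_state(): the state, without advancing time (a new reading comes with each control period).
- viewer.camera(name): name is "scene" or "top" or "wrist"; returns a dict with "img" (384x512x3 uint8, blue, green, red), "range_z" (384x512 float32, m along the optical axis (not along the pixel's ray), 0 where there is no reading), "vertical_fov" (degrees; the focal length in pixels is half the picture's height over the tangent of half this angle, whatever the lens; pixels are square), "cx", "cy" (the principal point, pixels), "D" ([k1, k2, p1, p2, k3] as OpenCV has them; the pictures are not rectified), "rvec" (rotation vector, rad) and "tvec" (3), from world to camera coordinates, as OpenCV has them. Camera axes: x right, y down, z forward; pixel columns grow to the right and rows downward; lengths in m; the calibration is good to about 2 mm. A picture is of the moment at which its call begins.
- r.close_job(): hands the job in, once; it reports no verdict.
The state is a dict: "time": time; "joint_positions": joint angles; "joint_vel": joint speeds; "joint_torque": joint torques, N m; "ee_pos": TCP position; "eef_rot": TCP orientation; "ft_force": force on the tool from outside, world axes, zero at the start; "torque": the same for the moment, N m; "width": finger opening in m.
Only numpy, scipy, OpenCV 4.12 (cv2) and the standard library are available. Lean on these libraries where they do the work, as an engineer would, in place of code of your own. Each camera call takes 0.05 s, during which the arm holds its last target.

## Working session

There is one attempt and no reset: what is moved stays moved. The work goes in short steps, Python scripts to look and compute and a tool call to move; the robot and the scene stay as the last step left them, time stands still between calls to the robot, and variables do not carry over. Pictures are saved under pics/ and viewed, and the job is handed in when it is done.

Besides the shell and the picture viewer there is one more tool, called after "Call:" as name(argument=value, ...), one argument or row to a line, values as JSON. apply_moves: Moves the arm, as the interface text tells. Its arguments: {"type":"object","properties":{"increments":{"type":"array","items":{"type":"object","properties":{"grip":{"type":"number"},"xyz":{"type":"array","items":{"type":"number"}},"rotation":{"type":"array","items":{"type":"number"}}}}},"squeeze":{"type":"number"}},"required":["increments"]}

```bash
ls; mkdir -p pics
cat > h.py <<'E'
import numpy as np, cv2
from scipy.spatial.transform import Rotation as R
from bench import r, viewer
def K(c):
    h=c["img"].shape[0]; f=h/2/np.tan(np.radians(c["vertical_fov"])/2)
    return np.array([[f,0,c["cx"]],[0,f,c["cy"]],[0,0,1.]])
def world(c,u,v,z=None,depth=None):
    p=cv2.undistortPoints(np.array([[[u,v]]],float),K(c),np.array(c["D"],float)).ravel()
    Rm=cv2.Rodrigues(np.array(c["rvec"],float))[0]; t=np.array(c["tvec"],float).ravel()
    ray=np.array([p[0],p[1],1.]); o=-Rm.T@t; d=Rm.T@ray
    s=(z-o[2])/d[2] if z is not None else depth
    return o+s*d
def cloud(c):
    h,w=c["range_z"].shape
    uu,vv=np.meshgrid(np.arange(w),np.arange(h))
    p=cv2.undistortPoints(np.stack([uu,vv],-1).reshape(-1,1,2).astype(float),K(c),np.array(c["D"],float)).reshape(h,w,2)
    z=c["range_z"]; P=np.dstack([p*z[...,None],z])
    Rm=cv2.Rodrigues(np.array(c["rvec"],float))[0]; t=np.array(c["tvec"],float).ravel()
    W=(P-t)@Rm; W[z<=0]=np.nan
    return W
def st():
    s=r.read_state()
    for k,v in s.items(): print(k,np.round(v,4))
    return s
E
python3 - <<'E'
from h import *
import pickle
st()
for n in ("scene","top","wrist"):
    c=viewer.camera(n); pickle.dump(c,open(n+"0.pkl","wb"))
    cv2.imwrite(f"pics/{n}0.png",c["img"]); print(n,c["vertical_fov"],c["D"],c["tvec"],c["rvec"],c['cx'],c['cy'])
E
```

```text
pics
time 0.0
joint_positions [-1.2906  0.3329 -0.0647  1.461   0.0216  1.3499 -0.0885]
joint_vel [-0.0013 -0.0005  0.0002  0.0012  0.0001 -0.0009  0.0003]
joint_torque [ 5.00000e-04 -6.23266e+01  2.47000e-02 -3.89909e+01 -6.14000e-02
  3.97000e-02  2.00000e-04]
ee_pos [0.1863 0.5962 0.2298]
eef_rot [ 8.057e-01  5.924e-01 -6.000e-04  5.000e-04]
ft_force [-0.1605  0.1317 -0.308 ]
torque [-0.0273  0.0202  0.032 ]
width 0.0873
scene 55.08784188359455 [-0.02430431  0.          0.          0.          0.        ] [-0.21474316 -0.17481865  1.41679191] [ 1.92342812  1.39520354 -0.62280381] 255.3259366597219 195.1348492086965
top 42.10467886688529 [-0.05503761  0.          0.          0.          0.        ] [0.0805547  0.51720452 1.62195772] [ 2.18756339 -2.14547434  0.11705355] 254.57052048558822 193.9312599096775
wrist 59.152364515427884 [0.01805716 0.         0.         0.         0.        ] [-0.624113   -0.0315204   0.39145163] [-2.34387436 -1.7227269  -0.23793533] 262.20801495656696 193.44332513641885
```

View pics/top0.png

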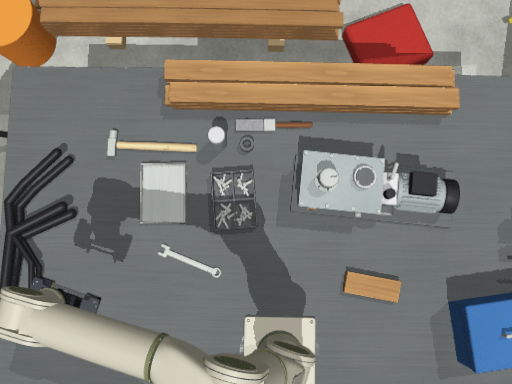

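View pics/scene0.png

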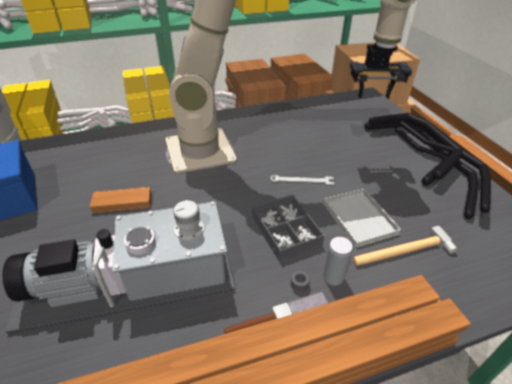

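View pics/wrist0.png

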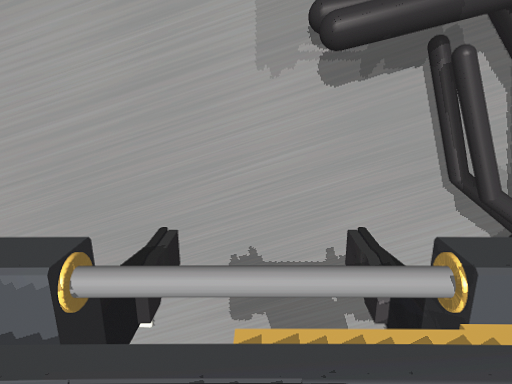

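The top view shows the cap at about (328,178), the filter head at (364,176), the empty tray at (163,192) and the bolt box at (233,200). The arm starts at the lower left.

Run:
```python
from h import *
import pickle
for n in ("top","scene"):
    c=pickle.load(open(n+"0.pkl","rb")); W=cloud(c); 
    pickle.dump(W,open(n+"W.pkl","wb"))
    z=W[...,2]
    for name,(x0,x1,y0,y1) in (dict(cap=(312,345,160,196)) if n=="top" else dict(cap=(165,210,195,245))).items():
        Q=W[y0:y1,x0:x1].reshape(-1,3); m=(Q[:,2]>.215)&(Q[:,2]<.24)
        q=Q[m]; print(n,name,len(q),np.nanmean(q,0),q.min(0),q.max(0),np.median(q[:,2]))
        (cx,cy),rr=cv2.minEnclosingCircle(q[:,:2].astype(np.float32)*1000); print(cx,cy,rr)
c=pickle.load(open("top0.pkl","rb")); W=pickle.load(open("topW.pkl","rb"))
print("bench z", np.nanmedian(W[240:250,120:150,2]))
for u,v in [(163,192),(233,170),(297,160)]: print(u,v,W[v,u])
q=W[155:230,130:195].reshape(-1,3); q=q[(q[:,2]>.012)&(q[:,2]<.04)]; rect=cv2.minAreaRect(q[:,:2].astype(np.float32)*1000); print("tray",rect,np.median(q[:,2]))
q=W[140:225,285:400].reshape(-1,3); q=q[(q[:,2]>.145)&(q[:,2]<.16)]; print("lid",cv2.minAreaRect(q[:,:2].astype(np.float32)*1000),np.median(q[:,2]))
q=W[150:200,348:382].reshape(-1,3); q=q[(q[:,2]>.175)&(q[:,2]<.19)]; print("filt",cv2.minEnclosingCircle(q[:,:2].astype(np.float32)*1000),q.mean(0))
img=c["img"]
a=cv2.resize(img[155:205,300:350],None,fx=11,fy=11,interpolation=cv2.INTER_CUBIC); cv2.imwrite("pics/capcrop.png",a)
b=cv2.resize(img[150:235,125:270],None,fx=5,fy=5,interpolation=cv2.INTER_CUBIC); cv2.imwrite("pics/traycrop.png",b)
```

```text
top cap 317 [ 0.54945674 -0.12498263  0.22528178] [ 0.52195022 -0.15379192  0.21531125] [ 0.57860334 -0.09737161  0.23400266] 0.22527277405726345
549.9638061523438 -125.96720886230469 30.258575439453125
scene cap 385 [ 0.55777494 -0.1271304   0.22274806] [ 0.52674414 -0.15557911  0.21505646] [ 0.58260911 -0.0974014   0.22729369] 0.2234650095840079
552.8828735351562 -126.6980972290039 29.760751724243164
bench z 0.0009607206694281389
163 192 [0.51794415 0.39732585 0.01017593]
233 170 [ 0.59934226  0.16533766 -0.00567275]
297 160 [ 0.63466946 -0.04988665  0.01313248]
tray ((516.3779907226562, 401.9463195800781), (247.4088134765625, 195.81787109375), 5.602068901062012) 0.01960155961006066
lid ((543.230224609375, -201.19667053222656), (307.2480163574219, 174.86878967285156), 84.49815368652344) 0.15408644253988696
filt ((560.1863403320312, -241.52310180664062), 33.57551956176758) [ 0.55922117 -0.24111812  0.18027514]
```

View pics/capcrop.png

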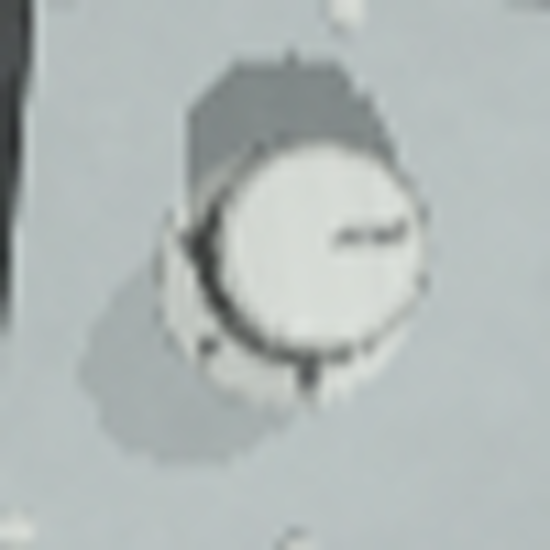

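View pics/traycrop.png

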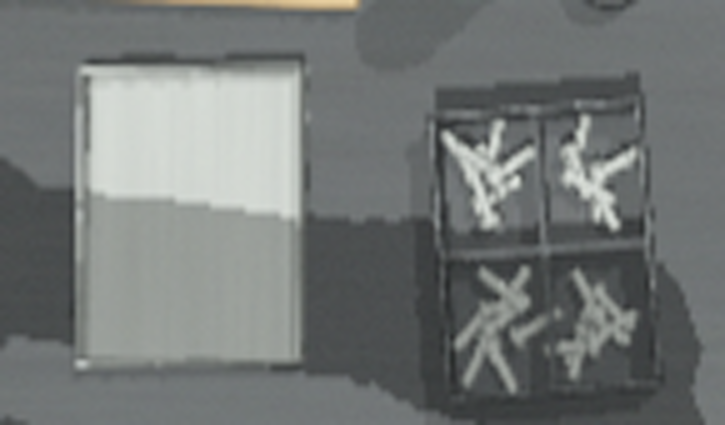

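The enlarged crops put the cap top centre at about (328.6,177.0), with the rib pointing right. The tray rim centres on about (162.7,192.8).

Run:
```python
from h import *
import pickle
c=pickle.load(open("top0.pkl","rb"))
print("cap",world(c,328.6,177.0,z=.225))
print("rib",world(c,300+345/11,155+238/11,z=.227),world(c,300+403/11,155+229/11,z=.227))
for x,y in [(78,65),(303,58),(300,365),(75,370)]: print("tray",world(c,125+x/5,150+y/5,z=.022))
w=pickle.load(open("wrist0.pkl","rb")); s=r.read_state()
Rm=cv2.Rodrigues(np.array(w["rvec"]))[0]; o=-Rm.T@np.array(w["tvec"]); T=R.from_quat(s["eef_rot"])
print("tool axes",T.as_matrix().round(3)); print("cam in tool",T.inv().apply(o-s["ee_pos"]), T.inv().as_matrix()@Rm.T)
```

```text
cap [ 0.54831973 -0.12496911  0.225     ]
rib [ 0.5492652  -0.13276103  0.227     ] [ 0.55199164 -0.1482061   0.227     ]
tray [0.61289888 0.47432915 0.022     ]
tray [0.62041502 0.32338132 0.022     ]
tray [0.4151722  0.31834633 0.022     ]
tray [0.40879393 0.46736611 0.022     ]
tool axes [[ 0.298  0.955 -0.   ]
 [ 0.955 -0.298 -0.001]
 [-0.001  0.    -1.   ]]
cam in tool [-0.00026755 -0.07607879 -0.15447933] [[ 9.99999839e-01 -4.51239457e-04 -3.45342092e-04]
 [ 5.28297346e-04  9.62117927e-01  2.72633114e-01]
 [ 2.09236999e-04 -2.72633253e-01  9.62118010e-01]]
```

```bash
cat >> h.py <<'E'
def goal(p,az):
    """tool down with tool x at azimuth az deg -> shift mm, rotvec deg in tool axes"""
    s=r.read_state(); T=R.from_quat(s["eef_rot"]); a=np.radians(az)
    G=R.from_matrix(np.array([[np.cos(a),np.sin(a),0],[np.sin(a),-np.cos(a),0],[0,0,-1.]]))
    d=T.inv().apply(np.array(p)-s["ee_pos"])*1000; rv=np.degrees((T.inv()*G).as_rotvec())
    print("t",s["time"],"p",np.round(s["ee_pos"],4),"j",np.round(s["joint_positions"],3),"F",np.round(s["ft_force"],2),"w",s["width"])
    print("shift",d.round(2),"rot",rv.round(2))
E
python3 - <<'E'
from h import *
goal((.40,.22,.34),20); goal((.549,-.125,.32),-58)
E
```

```text
t 0.15 p [0.1863 0.5963 0.23  ] j [-1.291  0.333 -0.065  1.461  0.022  1.35  -0.088] F [-0.16  0.03 -0.16] w 0.08719596514308856
shift [-295.58  316.2  -109.72] rot [3.000e-02 5.000e-02 5.265e+01]
t 0.15 p [0.1863 0.5963 0.23  ] j [-1.291  0.333 -0.065  1.461  0.022  1.35  -0.088] F [-0.16  0.03 -0.16] w 0.08719596514308856
shift [-580.44  561.3   -89.42] rot [7.0000e-02 3.0000e-02 1.3065e+02]
```

Call:
apply_moves(
  increments=[
    {"grip":0,"xyz":[-20,22,-60],"rotation":[0,0,10]},
    {"grip":0,"xyz":[-55,60,-90],"rotation":[0,0,20]},
    {"grip":0,"xyz":[-95,100,-105],"rotation":[0,0,30]},
    {"grip":0,"xyz":[-135,142,-110],"rotation":[0,0,40]},
    {"grip":0,"xyz":[-175,185,-110],"rotation":[0,0,50]},
  ],
)

```text
time: 0.78
ee_pos: [0.3114, 0.3725, 0.3406]
eef_rot: [0.981, 0.194, 0.0, 0.0]
ft_force: [1.0, 0.2, -0.1]
width: 0.087
```

Run:
```python
from h import *
goal((.549,-.125,.32),-58)
```

```text
t 0.775 p [0.3114 0.3725 0.3406] j [-1.114 -0.021  0.143  1.637  0.003  1.526 -0.581] F [ 0.98  0.22 -0.1 ] w 0.08698886316598883
shift [ 30.71 550.49  20.65] rot [ 0.000e+00 -1.000e-02  8.033e+01]
```

Call:
apply_moves(
  increments=[
    {"grip":0,"xyz":[3,55,5],"rotation":[0,0,9]},
    {"grip":0,"xyz":[6,110,10],"rotation":[0,0,18]},
    {"grip":0,"xyz":[9,165,15],"rotation":[0,0,27]},
    {"grip":0,"xyz":[12,220,20],"rotation":[0,0,36]},
    {"grip":0,"xyz":[15,275,20],"rotation":[0,0,45]},
  ],
)

```text
time: 1.4
ee_pos: [0.43, 0.122, 0.3202]
eef_rot: [0.98, -0.199, -0.0, 0.0]
ft_force: [0.7, 0.2, -0.3]
width: 0.0872
```

Run:
```python
from h import *
goal((.549,-.125,.32),-58)
```

```text
t 1.4 p [0.43   0.122  0.3202] j [-0.831 -0.134  0.411  1.77   0.053  1.495 -0.828] F [ 0.68  0.16 -0.27] w 0.0872247733462872
shift [205.9  181.     0.22] rot [1.000e-02 1.000e-02 3.504e+01]
```

Call:
apply_moves(
  increments=[
    {"grip":0,"xyz":[41,36,0],"rotation":[0,0,7]},
    {"grip":0,"xyz":[82,72,0],"rotation":[0,0,14]},
    {"grip":0,"xyz":[124,109,0],"rotation":[0,0,21]},
    {"grip":0,"xyz":[165,145,0],"rotation":[0,0,28]},
    {"grip":0,"xyz":[206,181,0],"rotation":[0,0,35]},
  ],
)

```text
time: 2.02
ee_pos: [0.5496, -0.1265, 0.3203]
eef_rot: [0.874, -0.486, 0.0, -0.0]
ft_force: [1.3, 0.7, -0.2]
width: 0.0869
```

Run:
```python
from h import *
import pickle
goal((.549,-.125,.32),-58)
c=viewer.camera("wrist"); pickle.dump(c,open("w1.pkl","wb")); cv2.imwrite("pics/w1.png",c["img"])
W=cloud(c); z=W[...,2]
q=W[(z>.215)&(z<.235)]; q=q[np.hypot(q[:,0]-.549,q[:,1]+.125)<.05]
print(len(q),q.mean(0),q.min(0),q.max(0),np.median(q[:,2]))
```

```text
t 2.025 p [ 0.5496 -0.1265  0.3203] j [-0.509  0.186  0.767  1.514 -0.129  1.493 -0.756] F [ 1.28  0.67 -0.2 ] w 0.08685968063214622
shift [-1.58 -0.26  0.29] rot [-0.01  0.   -0.15]
4218 [ 0.55039431 -0.12536237  0.22483025] [ 0.51888831 -0.1562801   0.21517721] [ 0.57789251 -0.0971203   0.22854087] 0.22529016290392967
```

View pics/w1.png

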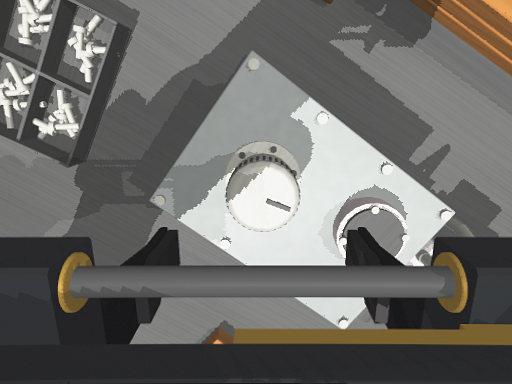

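The wrist view shows the cap top disc centred near (263,196). Its rib runs toward lower right and ends at about (290,208). I'll enlarge it to fit the centre.

Run:
```python
from h import *
import pickle
c=pickle.load(open("w1.pkl","rb"))
cv2.imwrite("pics/w1c.png",cv2.resize(c["img"][135:245,205:320],None,fx=5,fy=5,interpolation=cv2.INTER_CUBIC))
# project predicted circle at z=.225 for candidate centre
W=cloud(c); z=W[...,2]
m=((z>.2225)&(z<.228)&(np.hypot(W[...,0]-.55,W[...,1]+.125)<.045)).astype(np.uint8)
cs=max(cv2.findContours(m,0,1)[0],key=cv2.contourArea)
e=cv2.fitEllipse(cs); print(e); print(world(c,*e[0],z=.225))
```

```text
((262.6265563964844, 196.55409240722656), (67.32086944580078, 70.50480651855469), 96.49057006835938)
[ 0.54952163 -0.12579257  0.225     ]
```

View pics/w1c.png

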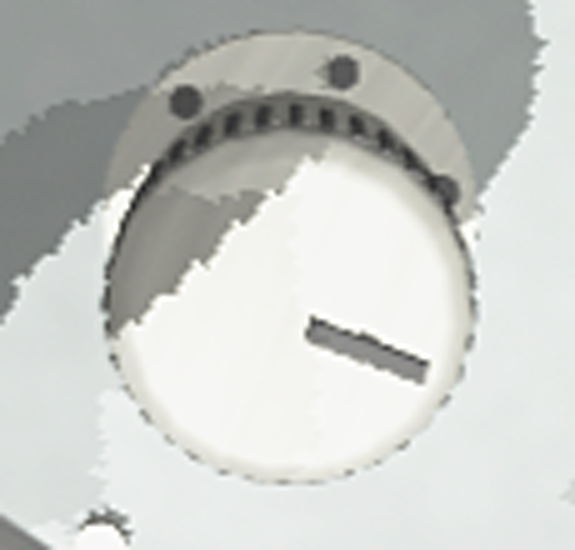

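Run:
```python
from h import *
goal((.5495,-.1258,.200),-58)
```

```text
t 2.075 p [ 0.5503 -0.1332  0.3196] j [-0.503  0.193  0.774  1.511 -0.131  1.492 -0.755] F [-5.79 -2.2  -1.13] w 0.08712895104654678
shift [ -7.15  -3.42 119.53] rot [ 0.13 -0.19 -0.85]
```

Call:
apply_moves(
  increments=[
    {"grip":0,"xyz":[-7,-3.4,20],"rotation":[0,0,-0.8]},
    {"grip":0,"xyz":[-7,-3.4,40],"rotation":[0,0,-0.8]},
    {"grip":0,"xyz":[-7,-3.4,50],"rotation":[0,0,-0.8]},
    {"grip":0,"xyz":[-7,-3.4,55],"rotation":[0,0,-0.8]},
    {"grip":0,"xyz":[-7,-3.4,55],"rotation":[0,0,-0.8]},
  ],
)

```text
time: 2.7
ee_pos: [0.5496, -0.1256, 0.2648]
eef_rot: [0.874, -0.485, 0.001, 0.002]
ft_force: [0.2, -1.1, 0.9]
width: 0.0871
```

Run:
```python
from h import *
import pickle
goal((.5495,-.1258,.200),-58)
c=viewer.camera("wrist"); pickle.dump(c,open("w2.pkl","wb")); cv2.imwrite("pics/w2.png",c["img"])
W=cloud(c); z=W[...,2]
m=((z>.2225)&(z<.228)&(np.hypot(W[...,0]-.55,W[...,1]+.125)<.045)).astype(np.uint8)
cs=max(cv2.findContours(m,0,1)[0],key=cv2.contourArea)
e=cv2.fitEllipse(cs); print(e); print(world(c,*e[0],z=.225))
goal((.5495,-.1258,.200),-58)
```

```text
t 2.7 p [ 0.5496 -0.1256  0.2648] j [-0.508  0.206  0.758  1.611 -0.14   1.381 -0.747] F [ 0.23 -1.05  0.88] w 0.08714650222590192
shift [-1.300e-01  4.000e-02  6.476e+01] rot [ 0.13 -0.2  -0.04]
((263.6067810058594, 221.8723907470703), (83.14204406738281, 88.42196655273438), 91.08756256103516)
[ 0.55000178 -0.12550111  0.225     ]
t 2.75 p [ 0.5498 -0.1257  0.2651] j [-0.508  0.206  0.758  1.61  -0.14   1.381 -0.747] F [-0.16 -0.4  -0.68] w 0.08660670061513225
shift [-0.31  0.15 65.06] rot [ 0.1  -0.21 -0.05]
```

View pics/w2.png

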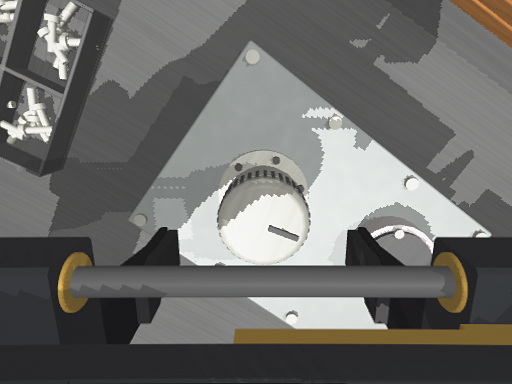

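The cap disc is centred at (263.6,222), midway between the fingertips at columns 178 and 348, so the gripper is lined up.

Call:
apply_moves(
  increments=[
    {"grip":0,"xyz":[0,0,20],"rotation":[0.1,-0.2,0]},
    {"grip":0,"xyz":[0,0,40],"rotation":[0.1,-0.2,0]},
    {"grip":0,"xyz":[0,0,55],"rotation":[0.1,-0.2,0]},
    {"grip":0,"xyz":[0,0,63],"rotation":[0.1,-0.2,0]},
    {"grip":0,"xyz":[0,0,65],"rotation":[0.1,-0.2,0]},
  ],
)

```text
time: 3.38
ee_pos: [0.5498, -0.126, 0.2]
eef_rot: [0.874, -0.485, 0.0, 0.0]
ft_force: [0.7, -0.5, 0.1]
width: 0.0869
```

Run:
```python
from h import *
goal((.5498,-.1256,.200),-58); st()
```

```text
t 3.375 p [ 0.5498 -0.126   0.2   ] j [-0.488  0.256  0.746  1.702 -0.181  1.255 -0.715] F [ 0.68 -0.5   0.09] w 0.08693975252483946
shift [-0.35 -0.18  0.02] rot [ 0.01 -0.01 -0.05]
time 3.375
joint_positions [-0.4882  0.2555  0.7463  1.7024 -0.1813  1.2545 -0.7146]
joint_vel [ 0.0058  0.0069 -0.0024  0.0076 -0.0092 -0.0267  0.0068]
joint_torque [-2.54000e-02 -4.26640e+01  7.20660e+00 -3.69656e+01 -7.89000e-02
 -7.95000e-02  1.82000e-02]
ee_pos [ 0.5498 -0.126   0.2   ]
eef_rot [ 8.744e-01 -4.852e-01  1.000e-04  1.000e-04]
ft_force [ 0.6795 -0.5035  0.0893]
torque [-0.0397  0.1197  0.0111]
width 0.0869
```

Closing gently.

Call:
apply_moves(
  increments=[
    {"grip":60,"xyz":[-0.3,-0.2,0],"rotation":[0,0,0]},
    {"grip":90,"xyz":[-0.3,-0.2,0],"rotation":[0,0,0]},
    {"grip":110,"xyz":[-0.3,-0.2,0],"rotation":[0,0,0]},
    {"grip":120,"xyz":[-0.3,-0.2,0],"rotation":[0,0,0]},
    {"grip":120,"xyz":[-0.3,-0.2,0],"rotation":[0,0,0]},
  ],
  squeeze=6,
)

```text
time: 4.0
ee_pos: [0.5501, -0.1258, 0.2003]
eef_rot: [0.874, -0.485, 0.0, 0.0]
ft_force: [1.2, -1.4, 1.3]
width: 0.0585
```

Run:
```python
from h import *
goal((.5498,-.1256,.200),-58)
```

```text
t 4.0 p [ 0.5501 -0.1258  0.2003] j [-0.489  0.255  0.746  1.702 -0.181  1.254 -0.715] F [ 1.21 -1.37  1.34] w 0.0585250549420919
shift [-0.3   0.14  0.25] rot [-0.02 -0.04 -0.05]
```

Call:
apply_moves(
  increments=[
    {"grip":200,"xyz":[0,0,0],"rotation":[0,0,0]},
    {"grip":200,"xyz":[0,0,0],"rotation":[0,0,0]},
    {"grip":200,"xyz":[0,0,1],"rotation":[0,0,0]},
    {"grip":200,"xyz":[0,0,2],"rotation":[0,0,0]},
    {"grip":200,"xyz":[0,0,3],"rotation":[0,0,0]},
  ],
  squeeze=45,
)

```text
time: 4.62
ee_pos: [0.5501, -0.1258, 0.1976]
eef_rot: [0.874, -0.485, 0.0, -0.0]
ft_force: [-1.3, 0.2, 6.0]
width: 0.0576
```

Run:
```python
from h import *
goal((.5498,-.1256,.200),-58)
```

```text
t 4.625 p [ 0.5501 -0.1258  0.1976] j [-0.488  0.258  0.746  1.706 -0.183  1.249 -0.714] F [-1.29  0.23  5.96] w 0.05758839854447684
shift [-0.34  0.12 -2.39] rot [-0.03 -0.04 -0.06]
```

Call:
apply_moves(
  increments=[
    {"grip":200,"xyz":[0,0,1],"rotation":[0,0,0]},
    {"grip":200,"xyz":[0,0,1.5],"rotation":[0,0,0]},
  ],
)

```text
time: 4.88
ee_pos: [0.5501, -0.1258, 0.1965]
eef_rot: [0.874, -0.485, 0.0, -0.0]
ft_force: [-2.0, 0.2, 7.1]
width: 0.0576
```

Call:
apply_moves(
  increments=[
    {"grip":200,"xyz":[0,0,0.7],"rotation":[0,0,0]},
    {"grip":200,"xyz":[0,0,0.7],"rotation":[0,0,0]},
  ],
)

```text
time: 5.12
ee_pos: [0.5501, -0.1258, 0.1963]
eef_rot: [0.874, -0.485, 0.0, -0.0]
ft_force: [-1.3, 1.0, 6.9]
width: 0.0574
```

Call:
apply_moves(
  increments=[
    {"grip":200,"xyz":[0,0,0.7],"rotation":[0,0,0]},
    {"grip":200,"xyz":[0,0,0.7],"rotation":[0,0,0]},
  ],
)

```text
time: 5.38
ee_pos: [0.5501, -0.1258, 0.1961]
eef_rot: [0.874, -0.485, 0.0, -0.001]
ft_force: [-2.9, 1.2, 6.7]
width: 0.0572
```

Call:
apply_moves(
  increments=[
    {"grip":200,"xyz":[0,0,1.2],"rotation":[0,0,0]},
    {"grip":200,"xyz":[0,0,1.7],"rotation":[0,0,0]},
  ],
)

```text
time: 5.62
ee_pos: [0.5501, -0.1258, 0.1948]
eef_rot: [0.874, -0.485, 0.0, -0.001]
ft_force: [-2.2, 0.1, 7.3]
width: 0.0575
```

Call:
apply_moves(
  increments=[
    {"grip":200,"xyz":[0,0,1.2],"rotation":[0,0,0]},
    {"grip":200,"xyz":[0,0,1.7],"rotation":[0,0,0]},
  ],
)

```text
time: 5.88
ee_pos: [0.5501, -0.1258, 0.1937]
eef_rot: [0.874, -0.485, 0.0, -0.001]
ft_force: [-2.7, 0.9, 7.8]
width: 0.0577
```

Call:
apply_moves(
  increments=[
    {"grip":200,"xyz":[0,0,1.2],"rotation":[0,0,0]},
    {"grip":200,"xyz":[0,0,1.7],"rotation":[0,0,0]},
  ],
)

```text
time: 6.12
ee_pos: [0.5502, -0.1258, 0.1934]
eef_rot: [0.874, -0.485, 0.0, -0.002]
ft_force: [-7.8, 2.8, 19.1]
width: 0.0577
```

Call:
apply_moves(
  increments=[
    {"grip":200,"xyz":[0,0,1.7],"rotation":[0,0,0]},
  ],
)

```text
time: 6.25
ee_pos: [0.5502, -0.1258, 0.1933]
eef_rot: [0.874, -0.485, 0.0, -0.002]
ft_force: [-8.9, 3.6, 21.2]
width: 0.0572
```

Run:
```python
from h import *
goal((.5498,-.1256,.1934),-58); print(r.read_state()["torque"])
```

```text
t 6.25 p [ 0.5502 -0.1258  0.1933] j [-0.484  0.261  0.744  1.712 -0.19   1.24  -0.708] F [-8.89  3.56 21.18] w 0.05715415025806024
shift [-0.39  0.23 -0.05] rot [-0.24  0.08 -0.07]
[ 0.41484144  2.28070693 -0.00489525]
```

Call:
apply_moves(
  increments=[
    {"grip":200,"xyz":[-0.3,0.2,1.3],"rotation":[-0.2,0.1,-4]},
    {"grip":200,"xyz":[-0.3,0.2,1.3],"rotation":[-0.2,0.1,-9]},
  ],
)

```text
time: 6.5
ee_pos: [0.5508, -0.1257, 0.1934]
eef_rot: [0.91, -0.414, 0.002, -0.001]
ft_force: [-1.4, 0.4, 10.6]
width: 0.0577
```

Run:
```python
from h import *
goal((.5498,-.1256,.1934),-58); print(r.read_state()["torque"])
```

```text
t 6.5 p [ 0.5508 -0.1257  0.1934] j [-0.467  0.257  0.72   1.711 -0.179  1.238 -0.559] F [-1.37  0.4  10.6 ] w 0.057732516560002604
shift [-0.75  0.69  0.03] rot [-0.17 -0.11  9.08]
[ 0.03023118  0.26976169 -0.07501078]
```

Call:
apply_moves(
  increments=[
    {"grip":200,"xyz":[-0.5,0.4,1.1],"rotation":[-0.2,-0.1,-7]},
    {"grip":200,"xyz":[-0.5,0.4,1.1],"rotation":[-0.2,-0.1,-14]},
    {"grip":200,"xyz":[-0.5,0.4,1.1],"rotation":[-0.2,-0.1,-20]},
    {"grip":200,"xyz":[-0.5,0.4,1.1],"rotation":[-0.2,-0.1,-26]},
  ],
)

```text
time: 7.0
ee_pos: [0.5511, -0.1256, 0.1935]
eef_rot: [0.98, -0.197, 0.001, 0.0]
ft_force: [-0.3, 0.2, 8.4]
width: 0.0575
```

Run:
```python
from h import *
goal((.5498,-.1256,.1934),-58); print(r.read_state()["torque"])
```

```text
t 7.0 p [ 0.5511 -0.1256  0.1935] j [-0.414  0.248  0.653  1.707 -0.158  1.237 -0.12 ] F [-0.29  0.18  8.39] w 0.05749676826414468
shift [-1.15  0.52  0.06] rot [-3.000e-02 -1.600e-01  3.528e+01]
[-0.00296936  0.20345183 -0.0753626 ]
```

Call:
apply_moves(
  increments=[
    {"grip":200,"xyz":[-0.3,0.2,1.3],"rotation":[0,-0.1,-5]},
    {"grip":200,"xyz":[-0.3,0.2,1.3],"rotation":[0,-0.1,-9]},
    {"grip":200,"xyz":[-0.3,0.2,1.3],"rotation":[0,-0.1,-9]},
  ],
)

```text
time: 7.38
ee_pos: [0.5516, -0.1256, 0.1934]
eef_rot: [0.993, -0.119, 0.002, 0.0]
ft_force: [-0.2, 0.7, 10.5]
width: 0.0579
```

Run:
```python
from h import *
goal((.5498,-.1256,.1934),-58); print(r.read_state()["torque"])
```

```text
t 7.375 p [ 0.5516 -0.1256  0.1934] j [-0.395  0.246  0.631  1.705 -0.153  1.236  0.034] F [-0.19  0.72 10.49] w 0.05791558749312058
shift [-1.73  0.45  0.03] rot [-0.09 -0.17 44.36]
[0.02256732 0.30079098 0.038701  ]
```

Call:
apply_moves(
  increments=[
    {"grip":200,"xyz":[-0.8,0,1.2],"rotation":[0,-0.1,-3]},
    {"grip":200,"xyz":[-0.8,0,1.2],"rotation":[0,-0.1,-3.5]},
  ],
)

```text
time: 7.62
ee_pos: [0.5517, -0.1254, 0.1935]
eef_rot: [0.996, -0.088, 0.002, -0.0]
ft_force: [0.2, 0.4, 9.4]
width: 0.0579
```

Run:
```python
from h import *
goal((.5498,-.1256,.1934),-58); print(r.read_state()["torque"])
```

```text
t 7.625 p [ 0.5517 -0.1254  0.1935] j [-0.388  0.245  0.622  1.705 -0.151  1.236  0.094] F [0.16 0.45 9.42] w 0.05788108475111032
shift [-1.79  0.53  0.05] rot [-0.13 -0.19 47.91]
[ 0.02740478  0.25690466 -0.12752142]
```

Call:
apply_moves(
  increments=[
    {"grip":200,"xyz":[-0.5,0,1.2],"rotation":[0,-0.1,-2]},
    {"grip":200,"xyz":[-0.5,0,1.2],"rotation":[0,-0.1,-3]},
  ],
)

```text
time: 7.88
ee_pos: [0.5518, -0.1253, 0.1934]
eef_rot: [0.998, -0.061, 0.002, -0.0]
ft_force: [-2.7, 1.6, 10.7]
width: 0.0575
```

Call:
apply_moves(
  increments=[
    {"grip":200,"xyz":[-0.3,0,1.2],"rotation":[0,-0.1,-2]},
    {"grip":200,"xyz":[-0.3,0,1.2],"rotation":[0,-0.1,-3]},
  ],
)

```text
time: 8.12
ee_pos: [0.5517, -0.1252, 0.1934]
eef_rot: [0.999, -0.035, 0.002, -0.001]
ft_force: [-4.7, 1.6, 12.0]
width: 0.0574
```

Run:
```python
from h import *
goal((.5498,-.1256,.1934),-58); print(r.read_state()["torque"])
```

```text
t 8.125 p [ 0.5517 -0.1252  0.1934] j [-0.375  0.244  0.608  1.704 -0.149  1.237  0.198] F [-4.65  1.62 11.96] w 0.057367798802938894
shift [-1.9   0.56  0.03] rot [-0.18 -0.11 54.  ]
[ 0.13089193  1.15806667 -0.15817178]
```

Call:
apply_moves(
  increments=[
    {"grip":200,"xyz":[-0.5,0,1.2],"rotation":[-0.2,-0.1,-2]},
    {"grip":200,"xyz":[-0.5,0,1.2],"rotation":[-0.2,-0.1,-3]},
  ],
)

```text
time: 8.38
ee_pos: [0.5515, -0.1252, 0.1934]
eef_rot: [1.0, -0.008, 0.001, 0.001]
ft_force: [-3.6, 1.3, 11.0]
width: 0.0576
```

Call:
apply_moves(
  increments=[
    {"grip":200,"xyz":[-0.3,0,1.2],"rotation":[0,-0.1,-2]},
    {"grip":200,"xyz":[-0.3,0,1.2],"rotation":[0,-0.1,-3]},
  ],
)

```text
time: 8.62
ee_pos: [0.5515, -0.1252, 0.1934]
eef_rot: [1.0, 0.018, 0.001, 0.0]
ft_force: [-4.2, 1.6, 11.2]
width: 0.0574
```

Run:
```python
from h import *
goal((.5498,-.1256,.1934),-58); print(r.read_state()["torque"])
```

```text
t 8.625 p [ 0.5515 -0.1252  0.1934] j [-0.365  0.243  0.594  1.703 -0.142  1.237  0.298] F [-4.19  1.58 11.24] w 0.057352081162048534
shift [-1.72  0.34  0.02] rot [-0.   -0.12 60.07]
[ 0.07404051  1.04358639 -0.17498727]
```

60° and turning freely. Continuing in small steps.

Call:
apply_moves(
  increments=[
    {"grip":200,"xyz":[-0.3,0,1.2],"rotation":[0,-0.1,-2]},
    {"grip":200,"xyz":[-0.3,0,1.2],"rotation":[0,-0.1,-3]},
  ],
)

```text
time: 8.88
ee_pos: [0.5515, -0.1253, 0.1934]
eef_rot: [0.999, 0.045, 0.001, 0.0]
ft_force: [-3.3, 1.0, 12.6]
width: 0.0573
```

Call:
apply_moves(
  increments=[
    {"grip":200,"xyz":[-0.3,0,1.2],"rotation":[0,-0.1,-2]},
    {"grip":200,"xyz":[-0.3,0,1.2],"rotation":[0,-0.1,-3]},
  ],
)

```text
time: 9.12
ee_pos: [0.5516, -0.1253, 0.1934]
eef_rot: [0.997, 0.071, 0.0, 0.0]
ft_force: [-3.7, 1.7, 11.8]
width: 0.0575
```

Run:
```python
from h import *
goal((.5498,-.1256,.1934),-58); print(r.read_state()["torque"])
```

```text
t 9.125 p [ 0.5516 -0.1253  0.1934] j [-0.353  0.242  0.58   1.701 -0.14   1.239  0.402] F [-3.75  1.69 11.83] w 0.05748521383708774
shift [-1.81  0.06  0.01] rot [-1.000e-02 -4.000e-02  6.615e+01]
[ 0.05640083  0.76799672 -0.09705757]
```

Call:
apply_moves(
  increments=[
    {"grip":200,"xyz":[-0.3,0,1.2],"rotation":[0,0,-2]},
    {"grip":200,"xyz":[-0.3,0,1.2],"rotation":[0,0,-3]},
  ],
)

```text
time: 9.38
ee_pos: [0.5516, -0.1253, 0.1934]
eef_rot: [0.995, 0.097, 0.001, -0.0]
ft_force: [-3.3, 1.6, 11.3]
width: 0.0575
```

Call:
apply_moves(
  increments=[
    {"grip":200,"xyz":[-0.3,0,1.2],"rotation":[0,0,-2]},
    {"grip":200,"xyz":[-0.3,0,1.2],"rotation":[0,0,-3]},
  ],
)

```text
time: 9.62
ee_pos: [0.5517, -0.1253, 0.1934]
eef_rot: [0.992, 0.124, 0.002, -0.0]
ft_force: [-2.4, 1.5, 11.9]
width: 0.0575
```

Run:
```python
from h import *
goal((.5498,-.1256,.1934),-58); print(r.read_state()["torque"])
c=viewer.camera("wrist"); cv2.imwrite("pics/w3.png",c["img"])
```

```text
t 9.625 p [ 0.5517 -0.1253  0.1934] j [-0.341  0.239  0.566  1.703 -0.137  1.236  0.505] F [-2.4   1.48 11.87] w 0.05747805747948191
shift [-1.95 -0.17  0.04] rot [-0.13 -0.17 72.23]
[ 0.13355872  0.79644573 -0.12908734]
```

View pics/w3.png

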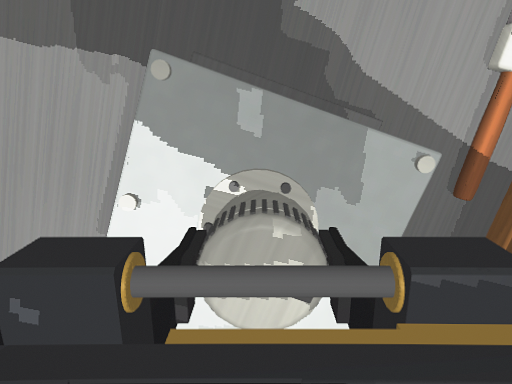

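The cap sits gripped between the pads, and the bar at row ~280 hides the rib. The twist torque stays near 0.1 N m, so the cap is turning with the jaws and not slipping.

Call:
apply_moves(
  increments=[
    {"grip":200,"xyz":[-0.3,0,1.2],"rotation":[-0.1,-0.1,-2]},
    {"grip":200,"xyz":[-0.3,0,1.2],"rotation":[-0.1,-0.1,-3]},
  ],
)

```text
time: 9.93
ee_pos: [0.5518, -0.1253, 0.1934]
eef_rot: [0.989, 0.151, 0.002, 0.001]
ft_force: [-2.8, 0.9, 12.0]
width: 0.0576
```

Call:
apply_moves(
  increments=[
    {"grip":200,"xyz":[-0.3,0,1.2],"rotation":[0,0,-2]},
    {"grip":200,"xyz":[-0.3,0,1.2],"rotation":[0,0,-3]},
  ],
)

```text
time: 10.18
ee_pos: [0.5517, -0.1255, 0.1934]
eef_rot: [0.984, 0.177, 0.002, 0.001]
ft_force: [-4.1, 0.7, 12.8]
width: 0.0576
```

Run:
```python
from h import *
goal((.5498,-.1256,.1934),-58); print(r.read_state()["torque"])
```

```text
t 10.175 p [ 0.5517 -0.1255  0.1934] j [-0.33   0.237  0.553  1.703 -0.131  1.234  0.608] F [-4.08  0.71 12.82] w 0.0575580287063806
shift [-1.84 -0.58  0.03] rot [-7.000e-02 -2.700e-01  7.834e+01]
[-0.00661496  1.19879746 -0.2343194 ]
```

Call:
apply_moves(
  increments=[
    {"grip":200,"xyz":[-0.3,0,1.2],"rotation":[0,-0.2,-1.5]},
    {"grip":200,"xyz":[-0.3,0,1.2],"rotation":[0,-0.2,-2.5]},
  ],
)

```text
time: 10.42
ee_pos: [0.5516, -0.1258, 0.1934]
eef_rot: [0.98, 0.198, 0.001, 0.001]
ft_force: [-3.4, 0.0, 12.0]
width: 0.0577
```

Run:
```python
from h import *
goal((.5498,-.1256,.1934),-58); print(r.read_state()["torque"])
```

```text
t 10.425 p [ 0.5516 -0.1258  0.1934] j [-0.326  0.238  0.547  1.701 -0.13   1.236  0.65 ] F [-3.4   0.02 11.98] w 0.05765096408223801
shift [-1.64 -0.86  0.01] rot [ 3.000e-02 -1.500e-01  8.084e+01]
[ 0.10476575  1.0240781  -0.46531502]
```

Call:
apply_moves(
  increments=[
    {"grip":200,"xyz":[-0.3,0,1.2],"rotation":[0,-0.1,-1]},
    {"grip":200,"xyz":[-0.3,0,1.2],"rotation":[0,-0.1,-2]},
  ],
)

```text
time: 10.68
ee_pos: [0.5516, -0.1258, 0.1934]
eef_rot: [0.977, 0.215, 0.001, 0.001]
ft_force: [-4.4, 1.8, 12.1]
width: 0.0578
```

Run:
```python
from h import *
goal((.5498,-.1256,.1934),-58); print(r.read_state()["torque"])
```

```text
t 10.675 p [ 0.5516 -0.1258  0.1934] j [-0.322  0.238  0.543  1.701 -0.129  1.237  0.684] F [-4.43  1.85 12.15] w 0.05780273731906046
shift [-1.55 -0.91  0.03] rot [ 3.000e-02 -1.100e-01  8.282e+01]
[ 0.31396531  1.07474551 -0.81088218]
```

Torque has risen to 0.81 N m at about 83°, so this is the stop. I'll ease the twist and lift gently.

Call:
apply_moves(
  increments=[
    {"grip":200,"xyz":[0,0,0.8],"rotation":[0,-0.1,1.5]},
    {"grip":200,"xyz":[0,0,-1],"rotation":[0,-0.1,1.5]},
    {"grip":200,"xyz":[0,0,-3],"rotation":[0,-0.1,1.5]},
  ],
)

```text
time: 11.05
ee_pos: [0.5515, -0.1259, 0.1962]
eef_rot: [0.979, 0.202, -0.0, 0.001]
ft_force: [0.3, -1.2, -2.0]
width: 0.0575
```

Run:
```python
from h import *
goal((.5498,-.1256,.1934),-58); print(r.read_state()["torque"])
```

```text
t 11.05 p [ 0.5515 -0.1259  0.1962] j [-0.325  0.237  0.547  1.696 -0.127  1.244  0.657] F [ 0.33 -1.22 -1.95] w 0.05746034876024615
shift [-1.48 -0.92  2.76] rot [ 1.100e-01 -1.000e-02  8.132e+01]
[-0.28874451 -0.32813158 -0.2813017 ]
```

Call:
apply_moves(
  increments=[
    {"grip":200,"xyz":[0,0,-1.5],"rotation":[0.1,0,0]},
    {"grip":200,"xyz":[0,0,-2.5],"rotation":[0.1,0,0]},
  ],
)

```text
time: 11.3
ee_pos: [0.5515, -0.1258, 0.1985]
eef_rot: [0.979, 0.202, -0.001, -0.0]
ft_force: [3.0, -1.3, -3.3]
width: 0.0577
```

Call:
apply_moves(
  increments=[
    {"grip":200,"xyz":[0,0,-1.5],"rotation":[0,0,0]},
    {"grip":200,"xyz":[0,0,-2.5],"rotation":[0,0,0]},
  ],
)

```text
time: 11.55
ee_pos: [0.5515, -0.1258, 0.201]
eef_rot: [0.979, 0.202, -0.001, -0.0]
ft_force: [1.2, -1.4, -2.3]
width: 0.0575
```

Run:
```python
from h import *
goal((.5498,-.1256,.1934),-58); print(r.read_state()["torque"])
```

```text
t 11.55 p [ 0.5515 -0.1258  0.201 ] j [-0.325  0.234  0.547  1.689 -0.127  1.256  0.657] F [ 1.23 -1.39 -2.25] w 0.05745957839435982
shift [-1.45 -0.86  7.59] rot [4.000e-02 8.000e-02 8.133e+01]
[-0.20674755 -0.38727937 -0.23834822]
```

Call:
apply_moves(
  increments=[
    {"grip":200,"xyz":[0,0,-2],"rotation":[0,0,0]},
    {"grip":200,"xyz":[0,0,-4],"rotation":[0,0,0]},
  ],
)

```text
time: 11.8
ee_pos: [0.5513, -0.1256, 0.2051]
eef_rot: [0.979, 0.202, -0.001, -0.0]
ft_force: [-0.7, -0.1, -1.1]
width: 0.0573
```

Call:
apply_moves(
  increments=[
    {"grip":200,"xyz":[0,0,-2],"rotation":[0,0,0]},
    {"grip":200,"xyz":[0,0,-4],"rotation":[0,0,0]},
  ],
)

```text
time: 12.05
ee_pos: [0.5512, -0.1255, 0.2093]
eef_rot: [0.979, 0.202, -0.001, -0.0]
ft_force: [-0.1, -0.1, -0.8]
width: 0.0574
```

Run:
```python
from h import *
goal((.5498,-.1256,.1934),-58); print(r.read_state()["torque"])
c=viewer.camera("scene"); cv2.imwrite("pics/s3.png",cv2.resize(c["img"][150:270,110:270],None,fx=4,fy=4,interpolation=cv2.INTER_CUBIC))
c=viewer.camera("wrist"); cv2.imwrite("pics/w4.png",c["img"])
```

```text
t 12.05 p [ 0.5512 -0.1255  0.2093] j [-0.327  0.228  0.548  1.678 -0.123  1.273  0.654] F [-0.07 -0.11 -0.84] w 0.05742281368190746
shift [-1.34 -0.47 15.93] rot [3.000e-02 1.200e-01 8.137e+01]
[-0.07443532  0.02564835  0.01210853]
```

View pics/s3.png

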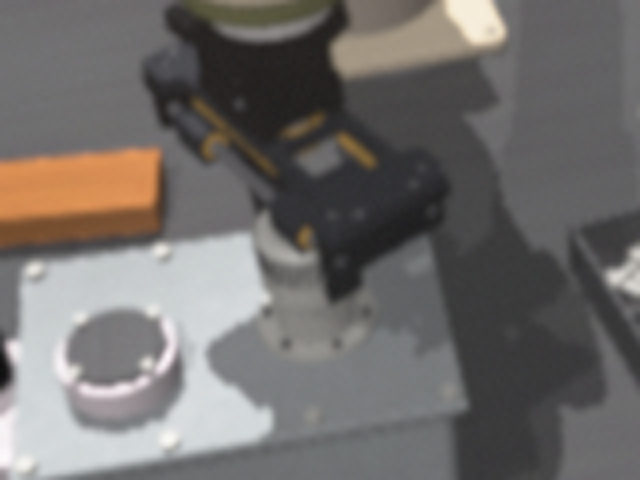

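View pics/w4.png

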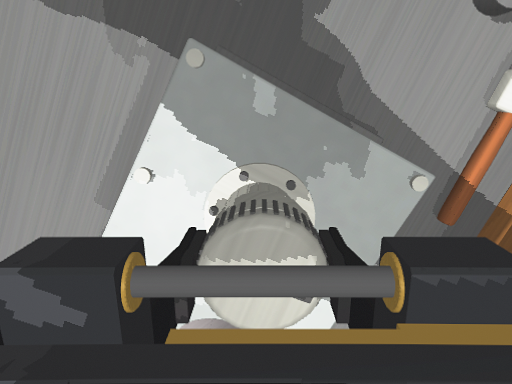

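The cap has come up with the gripper. It still fills the jaws in the wrist view and its outline has cleared the neck in the scene view. I'll keep going straight up.

Call:
apply_moves(
  increments=[
    {"grip":200,"xyz":[0,0,-8],"rotation":[0,0,0]},
    {"grip":200,"xyz":[0,0,-20],"rotation":[0,0,0]},
    {"grip":200,"xyz":[0,0,-40],"rotation":[0,0,0]},
    {"grip":200,"xyz":[0,0,-65],"rotation":[0,0,0]},
    {"grip":200,"xyz":[0,0,-80],"rotation":[0,0,0]},
  ],
)

```text
time: 12.78
ee_pos: [0.5519, -0.1258, 0.2913]
eef_rot: [0.979, 0.202, 0.0, 0.0]
ft_force: [0.9, -0.0, -1.3]
width: 0.0576
```

Run:
```python
from h import *
goal((.43,.12,.30),15);goal((.514,.396,.10),10)
```

```text
t 12.775 p [ 0.5519 -0.1258  0.2913] j [-0.337  0.182  0.558  1.553 -0.097  1.434  0.634] F [ 0.87 -0.02 -1.3 ] w 0.05757051554181992
shift [ -14.48 -273.96   -8.69] rot [ 0.01 -0.02  8.35]
t 12.775 p [ 0.5519 -0.1258  0.2913] j [-0.337  0.182  0.558  1.553 -0.097  1.434  0.634] F [ 0.87 -0.02 -1.3 ] w 0.05757051554181992
shift [ 171.98 -494.08  191.33] rot [ 1.000e-02 -2.000e-02  1.335e+01]
```

Call:
apply_moves(
  increments=[
    {"grip":200,"xyz":[6,-16,0],"rotation":[0,0,1]},
    {"grip":200,"xyz":[18,-52,0],"rotation":[0,0,2]},
    {"grip":200,"xyz":[33,-95,0],"rotation":[0,0,3]},
    {"grip":200,"xyz":[48,-138,0],"rotation":[0,0,4]},
    {"grip":200,"xyz":[63,-181,0],"rotation":[0,0,5]},
  ],
)

```text
time: 13.4
ee_pos: [0.5377, 0.0668, 0.2917]
eef_rot: [0.987, 0.159, 0.0, -0.0]
ft_force: [0.6, -0.3, -1.7]
width: 0.0573
```

Run:
```python
from h import *
goal((.514,.396,.15),10)
```

```text
t 13.4 p [0.5377 0.0668 0.2917] j [-0.585  0.115  0.415  1.608 -0.047  1.428  0.154] F [ 0.62 -0.27 -1.72] w 0.057301155713904886
shift [  80.83 -320.02  141.77] rot [-0.   -0.04  8.31]
```

Call:
apply_moves(
  increments=[
    {"grip":200,"xyz":[10,-42,0],"rotation":[0,0,1]},
    {"grip":200,"xyz":[20,-84,0],"rotation":[0,0,2]},
    {"grip":200,"xyz":[31,-126,0],"rotation":[0,0,3]},
    {"grip":200,"xyz":[42,-166,0],"rotation":[0,0,4]},
    {"grip":200,"xyz":[52,-205,0],"rotation":[0,0,5]},
  ],
)

```text
time: 14.02
ee_pos: [0.5224, 0.2791, 0.292]
eef_rot: [0.993, 0.116, 0.0, -0.0]
ft_force: [0.2, 0.2, -1.0]
width: 0.0576
```

Run:
```python
from h import *
goal((.514,.396,.15),10)
```

```text
t 14.025 p [0.5224 0.2791 0.292 ] j [-0.801  0.233  0.283  1.471 -0.065  1.447 -0.286] F [ 0.24  0.2  -0.95] w 0.05756874550795047
shift [  18.54 -115.7   142.  ] rot [-0.01 -0.04  3.29]
```

Call:
apply_moves(
  increments=[
    {"grip":200,"xyz":[6,-38,0],"rotation":[0,0,1]},
    {"grip":200,"xyz":[12,-75,20],"rotation":[0,0,2]},
    {"grip":200,"xyz":[17,-102,55],"rotation":[0,0,3]},
    {"grip":200,"xyz":[18.5,-115,90],"rotation":[0,0,3]},
    {"grip":200,"xyz":[18.5,-115.5,115],"rotation":[0,0,3]},
  ],
)

```text
time: 14.65
ee_pos: [0.5128, 0.3969, 0.175]
eef_rot: [0.996, 0.091, -0.001, 0.0]
ft_force: [-0.9, -0.1, -0.7]
width: 0.0578
```

Call:
apply_moves(
  increments=[
    {"grip":200,"xyz":[0,0,5],"rotation":[0,0,0]},
    {"grip":200,"xyz":[0,0,5],"rotation":[0,0,0]},
  ],
)

```text
time: 14.9
ee_pos: [0.5129, 0.397, 0.1705]
eef_rot: [0.996, 0.091, -0.001, 0.0]
ft_force: [0.2, -0.1, -0.6]
width: 0.0575
```

Run:
```python
from h import *
goal((.514,.396,.020),10); print(r.read_state()["torque"])
c=viewer.camera("top"); cv2.imwrite("pics/t5.png",cv2.resize(c["img"][110:260,90:290],None,fx=4,fy=4,interpolation=cv2.INTER_CUBIC))
c=viewer.camera("scene"); cv2.imwrite("pics/s5.png",cv2.resize(c["img"][120:270,290:490],None,fx=4,fy=4,interpolation=cv2.INTER_CUBIC))
c=viewer.camera("wrist"); cv2.imwrite("pics/w5.png",c["img"])
```

```text
t 14.9 p [0.5129 0.397  0.1705] j [-0.899  0.422  0.227  1.483 -0.097  1.25  -0.48 ] F [ 0.23 -0.08 -0.58] w 0.057454466513611566
shift [  1.06   1.09 150.47] rot [0.03 0.06 0.4 ]
[-0.04374215  0.00737167 -0.00561631]
```

View pics/s5.png

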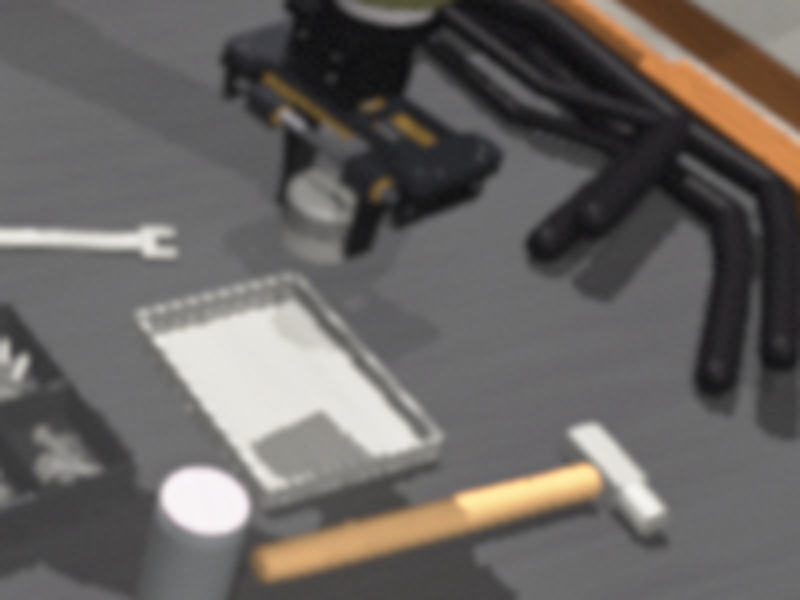

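View pics/w5.png

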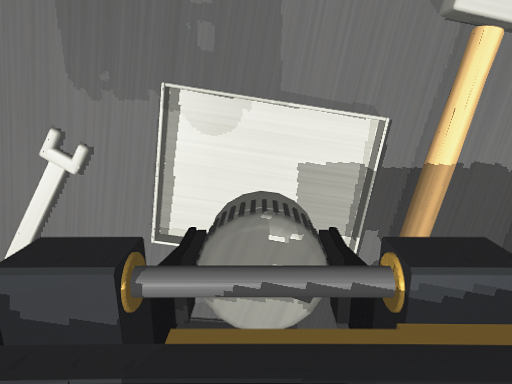

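The scene view shows the cap upright in the jaws above the empty tray. In the wrist view the tray's corners are at (163,85), (388,120) and (153,240), so I'll check its centre from those.

Run:
```python
from h import *
c=viewer.camera("wrist")
for u,v in [(163,85),(388,120),(153,240)]: print(world(c,u,v,z=.022))
goal((.514,.396,.060),10)
```

```text
[0.41350648 0.46556035 0.022     ]
[0.61069936 0.47183031 0.022     ]
[0.41836214 0.32087167 0.022     ]
t 15.1 p [0.5134 0.3971 0.1713] j [-0.899  0.421  0.227  1.482 -0.097  1.249 -0.48 ] F [ 0.41  0.85 -0.65] w 0.0573955293469864
shift [  0.34   1.25 111.34] rot [-0.02 -0.03  0.39]
```

Both views agree on a tray centre near (0.514, 0.396). Descending.

Call:
apply_moves(
  increments=[
    {"grip":200,"xyz":[0.3,1,20],"rotation":[0,0,0]},
    {"grip":200,"xyz":[0.3,1,50],"rotation":[0,0,0]},
    {"grip":200,"xyz":[0.3,1,80],"rotation":[0,0,0]},
    {"grip":200,"xyz":[0.3,1,105],"rotation":[0,0,0]},
    {"grip":200,"xyz":[0.3,1,120],"rotation":[0,0,0]},
  ],
)

```text
time: 15.72
ee_pos: [0.5132, 0.3955, 0.0491]
eef_rot: [0.996, 0.09, -0.001, 0.0]
ft_force: [-1.3, 0.0, -0.8]
width: 0.0574
```

Call:
apply_moves(
  increments=[
    {"grip":200,"xyz":[0,0,8],"rotation":[0,0,0]},
    {"grip":200,"xyz":[0,0,15],"rotation":[0,0,0]},
    {"grip":200,"xyz":[0,0,20],"rotation":[0,0,0]},
    {"grip":200,"xyz":[0,0,20],"rotation":[0,0,0]},
  ],
)

```text
time: 16.23
ee_pos: [0.5132, 0.3955, 0.0291]
eef_rot: [0.996, 0.09, -0.001, 0.0]
ft_force: [-0.0, 0.7, -1.4]
width: 0.0576
```

Run:
```python
from h import *
goal((.514,.396,.020),10)
```

```text
t 16.225 p [0.5132 0.3955 0.0291] j [-0.881  0.56   0.203  1.603 -0.128  0.994 -0.456] F [-0.03  0.68 -1.43] w 0.05764611316273916
shift [ 0.89 -0.34  9.13] rot [0.05 0.08 0.38]
```

Call:
apply_moves(
  increments=[
    {"grip":200,"xyz":[0,0,2],"rotation":[0.05,0.08,0]},
    {"grip":200,"xyz":[0,0,4],"rotation":[0.05,0.08,0]},
    {"grip":200,"xyz":[0,0,6],"rotation":[0.05,0.08,0]},
    {"grip":200,"xyz":[0,0,6],"rotation":[0.05,0.08,0]},
  ],
)

```text
time: 16.73
ee_pos: [0.5131, 0.3954, 0.0229]
eef_rot: [0.996, 0.09, -0.0, 0.0]
ft_force: [-0.4, 0.4, -0.7]
width: 0.0577
```

Call:
apply_moves(
  increments=[
    {"grip":200,"xyz":[0,0,1],"rotation":[0,0,0]},
    {"grip":200,"xyz":[0,0,1],"rotation":[0,0,0]},
  ],
)

```text
time: 16.98
ee_pos: [0.513, 0.3954, 0.0219]
eef_rot: [0.996, 0.09, -0.0, 0.0]
ft_force: [-0.3, -0.4, -1.6]
width: 0.0578
```

Call:
apply_moves(
  increments=[
    {"grip":200,"xyz":[0,0,1],"rotation":[0,0,0]},
    {"grip":200,"xyz":[0,0,1],"rotation":[0,0,0]},
  ],
)

```text
time: 17.23
ee_pos: [0.513, 0.3954, 0.0208]
eef_rot: [0.996, 0.09, -0.0, 0.0]
ft_force: [-0.9, -0.2, -1.0]
width: 0.0576
```

Call:
apply_moves(
  increments=[
    {"grip":200,"xyz":[0,0,1],"rotation":[0,0,0]},
    {"grip":200,"xyz":[0,0,1],"rotation":[0,0,0]},
  ],
)

```text
time: 17.48
ee_pos: [0.5131, 0.3954, 0.0202]
eef_rot: [0.996, 0.09, -0.0, 0.0]
ft_force: [-2.1, -2.2, 3.3]
width: 0.0577
```

Call:
apply_moves(
  increments=[
    {"grip":200,"xyz":[0,0,0.6],"rotation":[0,0,0]},
    {"grip":200,"xyz":[0,0,0.6],"rotation":[0,0,0]},
  ],
)

```text
time: 17.73
ee_pos: [0.5131, 0.3954, 0.0202]
eef_rot: [0.996, 0.09, -0.0, -0.0]
ft_force: [-3.4, -2.2, 6.9]
width: 0.0575
```

Call:
apply_moves(
  increments=[
    {"grip":110,"xyz":[0,0,0.2],"rotation":[0,0,0]},
    {"grip":75,"xyz":[0,0,0],"rotation":[0,0,0]},
    {"grip":40,"xyz":[0,0,0],"rotation":[0,0,0]},
    {"grip":0,"xyz":[0,0,0],"rotation":[0,0,0]},
    {"grip":0,"xyz":[0,0,0],"rotation":[0,0,0]},
  ],
  squeeze=10,
)

```text
time: 18.35
ee_pos: [0.5131, 0.3955, 0.0201]
eef_rot: [0.996, 0.09, -0.0, -0.0]
ft_force: [0.1, -1.2, 0.5]
width: 0.0823
```

Run:
```python
from h import *
goal((.514,.396,.020),10)
c=viewer.camera("wrist"); cv2.imwrite("pics/w6.png",c["img"])
```

```text
t 18.35 p [0.5131 0.3955 0.0201] j [-0.879  0.57   0.201  1.609 -0.131  0.976 -0.454] F [ 0.06 -1.19  0.55] w 0.08230073706336052
shift [ 0.98 -0.36  0.12] rot [-0.01  0.02  0.38]
```

View pics/w6.png

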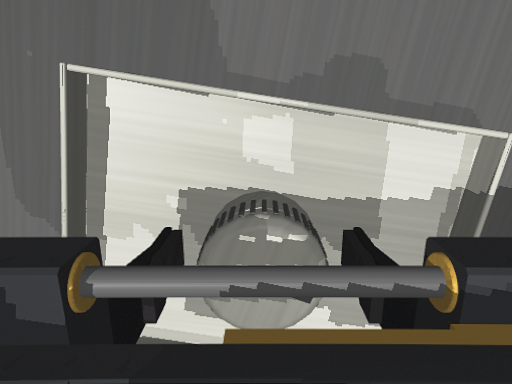

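The jaws are open on both sides of the cap, with gaps at columns ~190 and ~335, and it stands centred in the tray. Backing straight up.

Call:
apply_moves(
  increments=[
    {"grip":0,"xyz":[0,0,-3],"rotation":[0,0,0]},
    {"grip":0,"xyz":[0,0,-15],"rotation":[0,0,0]},
    {"grip":0,"xyz":[0,0,-45],"rotation":[0,0,0]},
    {"grip":0,"xyz":[0,0,-90],"rotation":[0,0,0]},
    {"grip":0,"xyz":[0,0,-130],"rotation":[0,0,0]},
  ],
)

```text
time: 19.02
ee_pos: [0.5134, 0.3955, 0.1528]
eef_rot: [0.996, 0.09, 0.0, -0.001]
ft_force: [0.1, 0.3, -0.2]
width: 0.0873
```

Call:
apply_moves(
  increments=[
    {"grip":0,"xyz":[0,0,-30],"rotation":[0,0,0]},
    {"grip":0,"xyz":[0,0,-40],"rotation":[0,0,0]},
    {"grip":0,"xyz":[0,0,-40],"rotation":[0,0,0]},
  ],
)

```text
time: 19.4
ee_pos: [0.5135, 0.3955, 0.1932]
eef_rot: [0.996, 0.09, 0.001, -0.001]
ft_force: [-0.2, -0.7, -0.4]
width: 0.0867
```

Run:
```python
from h import *
goal((.514,.396,.020),10)
c=viewer.camera("wrist"); cv2.imwrite("pics/w7.png",c["img"])
W=cloud(c); z=W[...,2]; m=(z>.041)&(z<.055)&(np.hypot(W[...,0]-.513,W[...,1]-.395)<.05); q=W[m]; print(len(q),q.mean(0),np.median(q[:,2]),q.min(0),q.max(0))
c=viewer.camera("scene"); cv2.imwrite("pics/s7.png",c["img"])
```

```text
t 19.4 p [0.5135 0.3955 0.1932] j [-0.901  0.403  0.231  1.46  -0.094  1.288 -0.48 ] F [-0.16 -0.66 -0.4 ] w 0.08670900077380937
shift [ 3.2000e-01 -1.1000e-01  1.7322e+02] rot [-0.08 -0.1   0.37]
2824 [0.51173748 0.39623868 0.04503421] 0.045248684532365496 [0.48384429 0.3662315  0.04100831] [0.54008808 0.42327086 0.04826546]
```

View pics/w7.png

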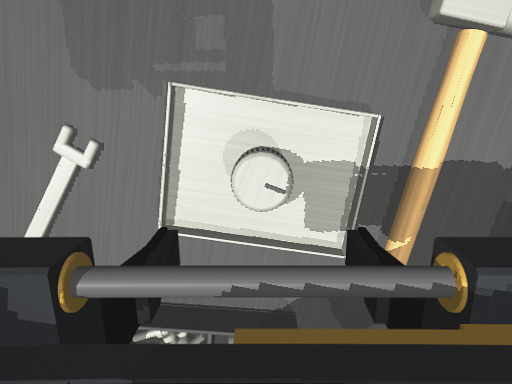

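View pics/s7.png

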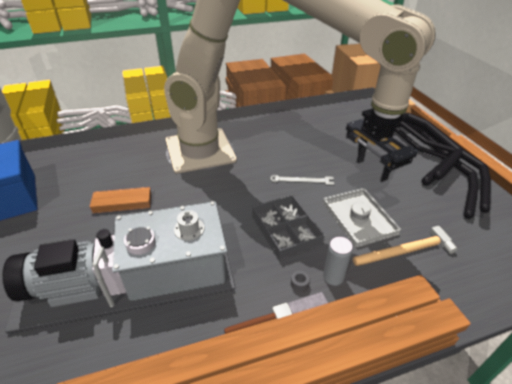

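The cap stands upright in the tray at (262,180) in the wrist view, with its top at z = 45 mm (3 mm floor + 42 mm cap). The neck is open at (188,222) in the scene view and everything else is where it was. Handing in.

Run:
```python
from h import *
print(r.close_job())
```

```text
the job is handed in; nothing more can be done
None
```

The filler is open and the cap is standing upright near the middle of the parts tray. I handed the job in at about 19.5 s of the 64 s allowed.

- **Push down:** the cap bottomed about 7 mm below its locked height. Vertical force at the wrist was at most about 21 N.
- **Twist:** it reached the stop at roughly 80° anticlockwise. Wrist torque at the stop reached 0.81 N m, which I estimate as at most about 34 N on the catch. I then eased the twist back and drew the cap straight up with almost no resistance (about 3 N).
- **Set down:** it touched the tray with about 7 N before I let go.

**Last checks:**
- The cap's top measured 45 mm above the bench, as expected for a cap standing on the tray's 3 mm floor.
- The neck is open and the gripper is well clear of everything.
- In the final wrist and scene pictures, nothing else looks moved.

Three caveats:
- I never measured the force between cap and filler directly; the figures come from the wrist sensor, read only at the end of each move.
- While turning, the cap sat up to about 2 mm off my first centre estimate, with side force of about 5 N or less. At the bottom of the push, before the turn, side force reached about 9 N.
- I saw no failed or conflicting checks, but the gripper bar hid the rib during the twist, so I judged that the cap was turning from the torque alone.

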